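Load a box of staples through the sprung one-way gate of a feed lane

TASK

Load the loose box of staples into the blue feed lane: from the open apron, push it in through the red sprung one-way gate and on until the whole row of three boxes is closed up and pressed snugly against the rubber buffer at the far end. Lean on it for a moment with about 10 N, never 20 N, or the boxes crush; then take the fingers out so that the gate shuts by itself behind the box, and leave the other desk things where they are.

Things in the scene. Friction and masses are not known exactly. Their poses are not given: they have to be found in the camera images.
- lane: Fixed feed lane of blue sheet steel, 425 x 84 mm, screwed to the desk. Origin: middle of the gate opening, at desk height; x along the feed direction (apron, gate, end stop), y to the left of it, z up. All lane sizes below are in this frame. Floor plate 4 mm thick (floor top z = 4 mm). Posts at the gate's two sides reach z = 46 mm.
- apron (a point): Middle of the open loading apron, on its floor, at lane x = -72, z = 4 mm; axes as the lane. The apron runs from x = -130 to 0 between two guides only 14 mm high (z), 3 mm thick, whose inner faces run in from y = +-36 mm at x = -125 to y = +-24 mm at x = -14. The box must end up lengthways along x.
- channel (a point): Point on the channel floor at lane x = 150, y = 0, z = 4 mm; axes as the lane. Behind the gate the channel runs to x = 292, 48 mm wide inside (beside the gate wider, to y = +34), walls to z = 40, with inturned lips on top (to z = 42) that leave a slot 34 mm wide, y = +-17, from x = 4 on: too narrow for a box, but closed fingers can follow a box along it.
- stop_rail (a point): Point on the channel floor at lane x = 238, z = 4 mm, NOT the stop itself. The steel end stop is clamped anywhere so that the near face of its black rubber buffer stands at x = 224 to 256: not measured, it must be felt. The buffer gives from 2 N on, 0.25 mm per N, for 6 mm, and springs back. Before it, each box slides against 1 to 2 N and the gate adds up to about 4 N as it opens.
- gate (a joint): Red plastic flap, z = 7 to 35 mm, on an upright spring hinge at lane x = 0, y = +30, reaching across to y = -16. 0 = shut across the lane; grows as its free edge swings forward (+x), to 1.53 rad, along the left wall. It cannot swing towards the apron. Its spring shuts it behind a box once the box's rear face is more than 48 mm past the gate and no finger is in its way.
- carton_new: The loose box of staples to load, on the desk: cream cardboard with a green band, 56 mm long (x), 44 mm wide (y), 32 mm high, 0.13 to 0.25 kg. Origin: centre of its underside. It goes in lengthways; either end may lead.
- carton_mid: Second of the two equal boxes already standing in the lane (the nearer to the gate), same size, origin and axes as the loose one. Loose, with gaps before and behind.
- carton_lead: The equal box in the lane nearest to the end stop, same size, origin and axes.
- stapler: Beige plastic stapler lying loose, 150 mm long (x), 36 mm wide, 58 mm high. Origin: centre of its underside. Leave it alone.
- tape_dispenser: Heavy steel tape dispenser, loose, 150 mm long (x), 60 mm wide, 85 mm high. Origin: centre of its underside. Leave it alone.
- pen_cup: Blue ceramic pen cup with pens, 80 mm across, 100 mm high, pens to 170 mm. Origin: centre of its underside. Leave it alone.
- clip0: Clear acrylic binder clip, 70 mm long (x), 12 mm wide, 14 mm high, lying loose. Origin: centre of its underside. Leave it alone.
- clip1: The other clear acrylic binder clip, same size and origin. Leave it alone.
- punch: Black cast-iron hole punch, fixed, 150 mm (x) by 240 mm (y) base, 155 mm high; its lever rises towards its +y side, to about 390 mm. Origin: centre of its underside. Not needed.
There are look-alikes about, which are no part of the job. Leave any pink, purple or yellow look-alike of the carton_new alone.

How it is judged:
By the outcome, as a careful person would: the job done as asked, in the order asked, and still so for the second after the job is handed in, with the robot touching nothing.
It also fails if it takes over 64 s, if anything falls off the work surface, if the arm or the gripper's body presses on something with over 40 N, if the wrist force passes 120 N, or if a joint passes its speed limit or range.

ROBOT

A 6-joint arm with a two-finger parallel gripper is mounted at the origin on the work surface. World frame = base frame: x ahead of the robot, y to its left, z up, the work surface at z = 0. Lengths are in m, angles in degrees, forces in N, time in s.
With the tool pointing down it reaches from about 0.35 to 0.875 m from the base axis. Payload 4.2 kg.
Tool frame: the origin (TCP) lies on the front face of the gripper's body, between the roots of the fingers; the fingertips stand 70 mm ahead of it and the grasp point (between the pads) lies 51 mm ahead of it; z points along the fingers, y is the line along which they close (so a half turn about z gives the same grasp; the last joint's range is limited). The gripper opens to 87 mm and grips with 3 to 60 N. Pads are 19 mm wide; open, the fingers measure 117 mm over their backs; the gripper's body (75 mm by 190 mm) begins 51 mm behind the grasp point.
Start: joints at [-59.324, 22.042, 0.453, 0, -68.411, -14.817], TCP at [0.171, -0.601, 0.292] pointing down, gripper open.
Joint ranges: [-179.83, 179.83], [-69.29, 118.12], [-61.27, 80.66], [-181.25, 117.63], [-171.15, -9.14], [-177.46, 177.46]. Speed limits (degrees/s): [159.86, 159.86, 180, 180, 180, 180].

INTERFACE

Orientations are given as a 3x3 rotation matrix whose columns are the frame's x, y, z axes.
In Python, from station import r gives the robot as it stands.
- The arm moves only by the shell command python3 -m pendant 'ROWS' [OPENING]. ROWS is JSON, a list of rows, each a list of 2 entries, a list of its own where there are three numbers: the shift along the tool's x, y, z in mm, then the turn, a rotation vector about the tool's x, y, z in rad. A call has 1 to 10 rows; each row is the pose to reach, as a shift and turn from the pose commanded when the call began, along the tool's axes at that moment; what a row does not reach only later rows make up. A row lasts 1/10 s, in which the tool goes at most 50 mm and 8.59 degrees, less where a joint would pass 70% of its speed; a pose out of reach is approached as far as the arm can. A call with a gripper value outside its range is refused whole. OPENING is the opening, from 0 (shut) to 1 (fully open), set as the call begins (- or left out, the last holds). The fingers move at their own pace and stop on an object; the grip force is fixed at half the most. Time passes only in rows, so rows that repeat a pose let the fingers close. It gives the time, the measured TCP pose, the force, the opening and the grip force at its end, in the units of the state.
- r.sense(): the state, without advancing time (a new reading comes with each control period).
- r.capture(name): name is "side" or "top" or "wrist"; returns a dict with "frame" (400x640x3 uint8, red, green, blue), "vertical_fov" (degrees; the focal length in pixels is half the picture's height over the tangent of half this angle, whatever the lens; pixels are square), "cx", "cy" (the principal point, pixels), "rvec" (rotation vector, rad) and "tvec" (3), from world to camera coordinates, as OpenCV has them. Camera axes: x right, y down, z forward; pixel columns grow to the right and rows downward; lengths in m; the calibration is good to about 2 mm. A picture is of the moment at which its call begins. There is no depth.
- r.finish_job(): hands the job in; it is judged then, once.
The state is a dict: "time_s": time; "joints": joint angles; "joint_velocities": joint speeds; "effort": joint torques, N m; "tcp_pos": TCP position; "ee_rot": TCP orientation; "wrist_force": force on the tool from outside, world axes, zero at the start; "moment": the same for the moment, N m; "gripper_width": opening from 0.0 (shut) to 1.0 (fully open); "gripper_force": force on a finger pad.
Only numpy, scipy, OpenCV 4.12 (cv2) and the standard library are available. Lean on these libraries where they do the work, as an engineer would, in place of code of your own. Each camera call takes 0.05 s, during which the arm holds its last target. There are 200 camera calls.

## Working session

There is one attempt and no reset: what is moved stays moved. The work goes in short steps, Python scripts to look and compute and a shell command to move; the robot and the scene stay as the last step left them, time stands still between calls to the robot, and variables do not carry over. Pictures are saved under pics/ and viewed, at most 10 in all, crops included, and the job is handed in when it is done.

```bash
mkdir -p pics; ls; python3 - <<'E'
from station import r
import cv2,json
for n in ("top","side"):
    c=r.capture(n); cv2.imwrite(f"pics/{n}0.png",c["frame"][:,:,::-1])
    print(n,{k:c[k] for k in c if k!="frame"})
s=r.sense();print(s)
E
```

```text
pics
top {'vertical_fov': 56.5009236760399, 'cx': 326.28044552181245, 'cy': 201.44305208408835, 'rvec': array([ 2.18602401, -2.15529384,  0.09938807]), 'tvec': array([-0.04554319,  0.62858209,  1.15771673])}
side {'vertical_fov': 55.185593284762, 'cx': 324.7698881259587, 'cy': 194.8441930769964, 'rvec': array([ 2.12798248,  0.35360148, -0.17693036]), 'tvec': array([-0.57220989, -0.09179182,  1.27032572])}
{'time_s': 0.1, 'joints': array([-5.93216902e+01,  2.20860936e+01,  3.85413859e-01, -2.50759697e-02,
       -6.84105698e+01, -1.48177254e+01]), 'joint_velocities': array([ 0.019161  , -0.17664818,  0.2456732 ,  0.12805209, -0.03106838,
        0.06408212]), 'effort': array([-3.48504745e-04, -3.91688347e+01,  1.87934965e+01,  4.23191562e+00,
        1.34608187e-02, -6.47813613e-05]), 'tcp_pos': array([ 0.17072847, -0.6007986 ,  0.29125724]), 'ee_rot': array([[-9.61973621e-01, -2.73141616e-01, -6.40657344e-04],
       [-2.73142348e-01,  9.61971794e-01,  1.87753014e-03],
       [ 1.03462678e-04,  1.98112512e-03, -9.99998032e-01]]), 'wrist_force': array([-0.20072615, -0.59134229,  0.84856167]), 'moment': array([-0.06980083,  0.01516761,  0.03960422]), 'gripper_force': 0.0, 'gripper_width': 1.00131060180496}
```

View pics/top0.png

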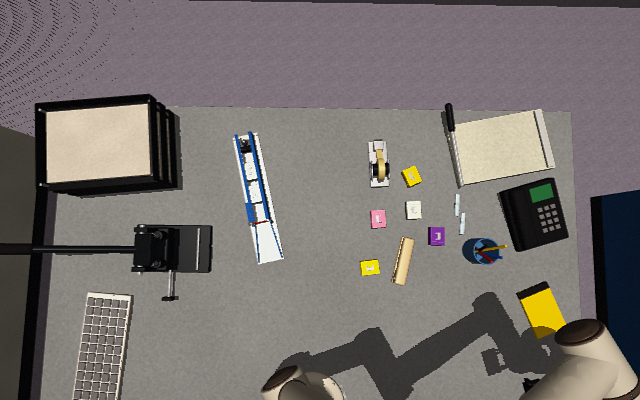

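View pics/side0.png

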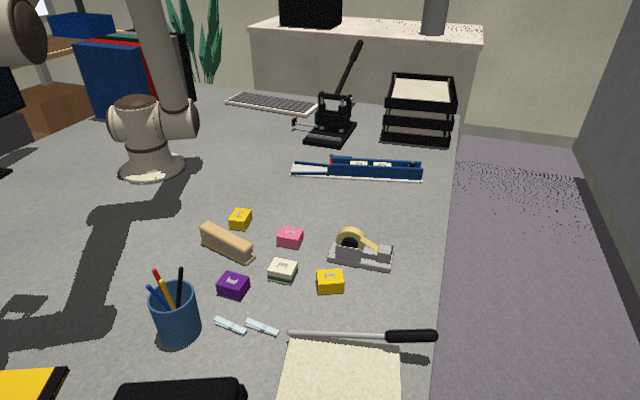

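The top view shows the cream box at about (413,210) and the lane running from its apron at (268,255) to the stop at (246,140). Purple, pink and yellow look-alikes stand near the box.

```bash
cat > h.py <<'E'
import numpy as np,cv2
from station import r
def cam(c):
    f=c["frame"].shape[0]/2/np.tan(np.radians(c["vertical_fov"]/2))
    K=np.array([[f,0,c["cx"]],[0,f,c["cy"]],[0,0,1]])
    R=cv2.Rodrigues(np.array(c["rvec"]))[0]
    return K,R,np.array(c["tvec"])
def toplane(c,uv,z):
    K,R,t=cam(c); C=-R.T@t
    uv=np.atleast_2d(np.array(uv,float))
    d=(R.T@np.linalg.inv(K)@np.c_[uv,np.ones(len(uv))].T).T
    return C+d*((z-C[2])/d[:,2])[:,None]
def proj(c,P):
    K,R,t=cam(c); q=(K@(R@np.atleast_2d(P).T+t[:,None])).T
    return q[:,:2]/q[:,2:]
E
python3 - <<'E'
from h import *
c=r.capture("top"); im=c["frame"]
a=cv2.resize(im[120:275,220:300],None,fx=5,fy=5,interpolation=cv2.INTER_CUBIC)
b=cv2.resize(im[180:240,385:430],None,fx=8,fy=8,interpolation=cv2.INTER_CUBIC)
o=np.zeros((775,400+360,3),np.uint8);o[:775,:400]=a[:775];o[:480,400:]=b
o=cv2.resize(o,None,fx=.77,fy=.77,interpolation=cv2.INTER_AREA)
cv2.imwrite("pics/crop1.png",o[:,:,::-1])
hsv=cv2.cvtColor(im,cv2.COLOR_RGB2HSV)
m=((hsv[...,2]>170)&(hsv[...,1]<60)).astype(np.uint8)
n,l,s,ct=cv2.connectedComponentsWithStats(m)
for i in range(1,n):
    if s[i,4]>30 and 220<ct[i][0]<430 and 120<ct[i][1]<280:
        p=np.argwhere(l==i)[:,::-1].astype(np.int32); rc=cv2.minAreaRect(p)
        print(s[i],ct[i],rc, toplane(c,cv2.boxPoints(rc),.032 if ct[i][0]>350 else .004).round(3).tolist())
bm=((hsv[...,0]>100)&(hsv[...,0]<130)&(hsv[...,1]>120)&(hsv[...,2]>50)).astype(np.uint8)
bm[:, :220]=0;bm[:,300:]=0
p=np.argwhere(bm)[:,::-1].astype(np.int32);rc=cv2.minAreaRect(p);print("blue",rc,cv2.boxPoints(rc),toplane(c,cv2.boxPoints(rc),.014).round(3).tolist())
E
```

```text
[253 132  29 120 395] [267.05063291 188.73417722] ((267.51544189453125, 191.70556640625), (121.59760284423828, 4.421144485473633), 78.2065658569336) [[0.858, 0.21, 0.004], [0.861, 0.196, 0.004], [0.47, 0.103, 0.004], [0.467, 0.117, 0.004]]
[238 135  11   5  38] [243.63157895 136.86842105] ((243.0, 137.0), (4.0, 10.0), 90.0) [[0.849, 0.26, 0.004], [0.85, 0.226, 0.004], [0.836, 0.226, 0.004], [0.836, 0.259, 0.004]]
[233 141  15  62 174] [239.91954023 171.25862069] ((239.88462829589844, 171.42306518554688), (62.36492919921875, 2.745626449584961), 78.69007110595703) [[0.828, 0.277, 0.004], [0.83, 0.269, 0.004], [0.627, 0.221, 0.004], [0.625, 0.23, 0.004]]
[374 141  13  22 143] [381.25874126 148.16083916] ((380.0, 151.5), (21.0, 12.0), 90.0) [[0.827, -0.188, 0.032], [0.828, -0.227, 0.032], [0.759, -0.227, 0.032], [0.759, -0.188, 0.032]]
[368 142   9  22 116] [371.74137931 153.25862069] ((372.1517333984375, 152.4280242919922), (21.333375930786133, 6.986368656158447), 86.42366790771484) [[0.824, -0.169, 0.032], [0.826, -0.191, 0.032], [0.756, -0.196, 0.032], [0.754, -0.173, 0.032]]
[245 153
[... 979 characters left out ...]
4, 232.49215698242188), (59.172828674316406, 25.92966651916504), 77.19573211669922) [[0.611, 0.228, 0.004], [0.631, 0.146, 0.004], [0.446, 0.099, 0.004], [0.426, 0.18, 0.004]]
[250 225   8  36 100] [253.95 239.46] ((254.48648071289062, 242.41891479492188), (35.51018142700195, 4.1099748611450195), 80.53767395019531) [[0.551, 0.211, 0.004], [0.553, 0.198, 0.004], [0.441, 0.176, 0.004], [0.439, 0.189, 0.004]]
blue ((254.39892578125, 196.08563232421875), (129.02264404296875, 23.76670265197754), 76.29303741455078) [[227.56764 136.2274 ]
 [250.65749 130.59575]
 [281.23022 255.94386]
 [258.14038 261.5755 ]] [[0.842, 0.291, 0.014], [0.862, 0.216, 0.014], [0.454, 0.105, 0.014], [0.435, 0.178, 0.014]]
```

View pics/crop1.png

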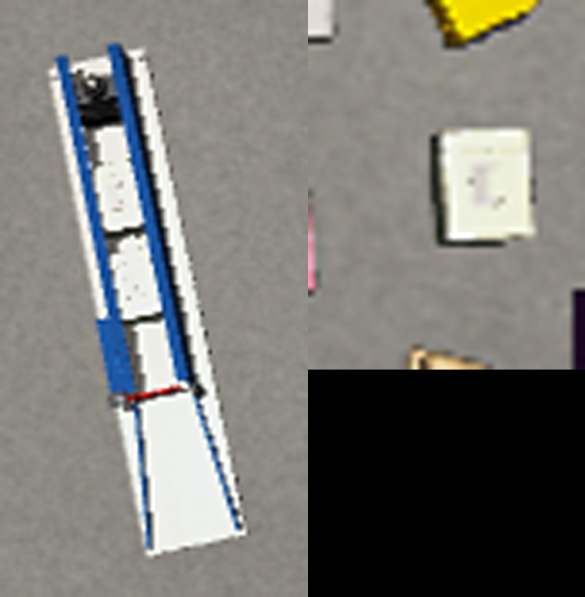

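The crop shows the red gate shut from about (253,223) to (267,221) in full-frame pixels. It also shows the two boxes in the channel with gaps between them, and the loose box lying almost square to the world axes. I'm moving above the loose box.

```bash
python3 -m pendant '[[[-50,16,4],[0,0,0.05]],[[-100,31,8],[0,0,0.1]],[[-150,47,12],[0,0,0.15]],[[-200,62,16],[0,0,0.2]],[[-249,78,20],[0,0,0.25]],[[-298,93,24],[0,0,0.277]],[[-348,108,28],[0,0,0.277]],[[-398,124,32],[0,0,0.277]],[[-447,139,36],[0,0,0.277]],[[-490,153,40],[0,0,0.277]]]'
python3 -m pendant '[[[0,0,0],[0,0,0]],[[0,0,0],[0,0,0]],[[0,0,0],[0,0,0]]]'
python3 - <<'E'
from h import *
c=r.capture("wrist"); cv2.imwrite("pics/w1.png",c["frame"][:,:,::-1])
s=r.sense();print(s["tcp_pos"],s["ee_rot"],s["joints"],s["wrist_force"])
np.save("w1.npy",c,allow_pickle=True)
t=r.capture("top")
# lane plate corners (desk/floor level)
P=toplane(t,[[259,263.6],[283.1,258.4],[233,138.7],[257.7,133]],.004);print(P)
for a,b in((0,2),(1,3)):print(np.degrees(np.arctan2(*(P[b]-P[a])[1::-1])),np.linalg.norm(P[b]-P[a]))
print(toplane(t,[[253.2,223.4],[267.5,220.8]],.035))
E
```

```text
time_s: 1.15
tcp_pos: [0.5894, -0.3269, 0.2532]
ee_rot: [[-1.0, 0.0, -0.0], [0.0, 1.0, 0.0], [0.0, 0.0, -1.0]]
wrist_force: [0.4, -1.0, -0.6]
gripper_width: 1.001
gripper_force: 0.0
time_s: 1.45
tcp_pos: [0.5873, -0.3287, 0.2533]
ee_rot: [[-1.0, 0.001, -0.001], [0.001, 1.0, 0.0], [0.001, 0.0, -1.0]]
wrist_force: [-0.2, -0.4, 0.5]
gripper_width: 0.995
gripper_force: 0.0
[ 0.58708223 -0.32905017  0.25363022] [[-9.99998876e-01  1.46430159e-03 -3.23664309e-04]
 [ 1.46428594e-03  9.99998927e-01  4.85909014e-05]
 [ 3.23735113e-04  4.81169097e-05 -9.99999946e-01]] [-1.55335188e+01  2.82015479e+01  4.72185212e+00  2.48974421e-03
 -6.65389171e+01 -7.45513707e+01] [-0.49535833 -0.38156428 -0.58646888]
[[0.42812166 0.17664595 0.004     ]
 [0.44577185 0.0996525  0.004     ]
 [0.83635    0.27584051 0.004     ]
 [0.85677511 0.19448739 0.004     ]]
13.657496018520494 0.42010705403037185
12.99302681550744 0.42180248808335474
[[0.5557228  0.1933411  0.035     ]
 [0.56457691 0.14835849 0.035     ]]
```

View pics/w1.png

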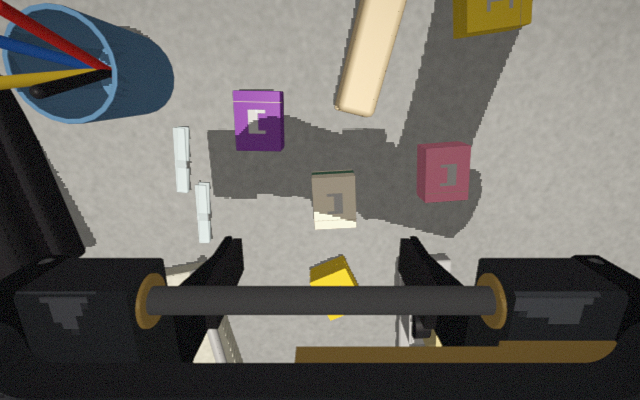

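The wrist view shows the cream box with its top corners at about (312,172), (355,171), (356,228) and (314,229). The image's up direction is world -x.

```bash
python3 - <<'E'
from h import *
c=np.load("w1.npy",allow_pickle=True).item()
P=toplane(c,[[312,172],[354.5,171],[356,228],[314,229.5]],.032);print(P.round(4),P.mean(0))
for a,b in((0,3),(1,2)):print(np.degrees(np.arctan2(*(P[b]-P[a])[1::-1])),np.linalg.norm(P[b]-P[a]))
t=r.capture("top")
print(toplane(t,[[406.5,200.5],[422,201],[422,219],[407,219]],.032).round(4))
E
```

```text
[[ 0.5753 -0.3378  0.032 ]
 [ 0.5744 -0.2954  0.032 ]
 [ 0.6359 -0.292   0.032 ]
 [ 0.6375 -0.3363  0.032 ]] [ 0.60577594 -0.31537732  0.032     ]
1.3744520409250884 0.06223462502272762
3.1881517364647007 0.06162070465895943
[[ 0.6356 -0.292   0.032 ]
 [ 0.6346 -0.3413  0.032 ]
 [ 0.5773 -0.3407  0.032 ]
 [ 0.5767 -0.2932  0.032 ]]
```

```bash
python3 -m pendant '[[[-10,7,20],[0,0,-0.035]],[[-19,13,60],[0,0,-0.035]],[[-19,13,100],[0,0,-0.035]],[[-19,13,135],[0,0,-0.035]],[[-19,13,155],[0,0,-0.035]],[[-19,13,165],[0,0,-0.035]],[[-19,13,170],[0,0,-0.035]],[[-19,13,170],[0,0,-0.035]],[[-19,13,170],[0,0,-0.035]]]' 1
python3 -m pendant '[[[0,0,0],[0,0,0]],[[0,0,0],[0,0,0]],[[0,0,0],[0,0,0]],[[0,0,0],[0,0,0]],[[0,0,0],[0,0,0]],[[0,0,0],[0,0,0]],[[0,0,0],[0,0,0]],[[0,0,0],[0,0,0]]]' 0
```

```text
time_s: 2.5
tcp_pos: [0.6077, -0.3158, 0.0852]
ee_rot: [[-0.999, -0.035, 0.003], [-0.035, 0.999, -0.001], [-0.003, -0.001, -1.0]]
wrist_force: [-0.2, 0.4, 0.2]
gripper_width: 0.997
gripper_force: 0.0
time_s: 3.3
tcp_pos: [0.607, -0.3153, 0.0835]
ee_rot: [[-0.999, -0.035, -0.0], [-0.035, 0.999, 0.0], [0.0, 0.0, -1.0]]
wrist_force: [0.6, 0.7, 0.3]
gripper_width: 0.507
gripper_force: 29.9
```

The box is gripped at an opening of 44 mm. I'm lifting it and carrying it over with a half turn, so the wrist camera faces up the lane.

```bash
python3 -m pendant '[[[0,0,-30],[0,0,0]],[[0,0,-75],[0,0,0]],[[0,0,-120],[0,0,-0.14]],[[2,10,-150],[0,0,-0.28]],[[10,50,-150],[0,0,-0.42]],[[21,95,-150],[0,0,-0.56]],[[32,140,-150],[0,0,-0.7]],[[43,185,-150],[0,0,-0.84]],[[54,230,-150],[0,0,-0.98]],[[65,275,-150],[0,0,-1.12]]]' -
python3 - <<'E'
from h import *
s=r.sense();R=s["ee_rot"];print(s["tcp_pos"],np.degrees(np.arctan2(R[1,1],R[0,1])),s["joints"])
print(R.T@(np.array([.4788,.1481,.233])-s["tcp_pos"])*1000)
E
```

```text
time_s: 4.3
tcp_pos: [0.5312, -0.0412, 0.233]
ee_rot: [[-0.399, -0.917, -0.001], [-0.917, 0.399, 0.0], [0.0, 0.001, -1.0]]
wrist_force: [-0.1, 0.8, -2.1]
gripper_width: 0.503
gripper_force: 29.9
[ 0.53118898 -0.04120973  0.23299088] 156.46497623226134 [ 1.30063423e+01  1.61586561e+01 -1.74321536e+01 -2.86437768e-02
 -5.64680518e+01 -3.65255225e+01]
[-1.52642826e+02  1.23624190e+02  8.13328709e-02]
```

```bash
python3 -m pendant '[[[-20,16,0],[0,0,-0.14]],[[-50,40,0],[0,0,-0.28]],[[-80,65,0],[0,0,-0.42]],[[-110,90,0],[0,0,-0.56]],[[-135,110,0],[0,0,-0.7]],[[-148,120,0],[0,0,-0.84]],[[-153,124,0],[0,0,-0.98]],[[-153,124,0],[0,0,-1.12]],[[-153,124,0],[0,0,-1.26]],[[-153,124,0],[0,0,-1.4]]]' -
python3 -m pendant '[[[0,0,0],[0,0,-0.14]],[[0,0,0],[0,0,-0.28]],[[0,0,0],[0,0,-0.42]],[[0,0,0],[0,0,-0.56]],[[0,0,0],[0,0,-0.7]],[[0,0,0],[0,0,-0.813]],[[0,0,0],[0,0,-0.813]],[[0,0,0],[0,0,-0.813]]]' -
python3 - <<'E'
from h import *
s=r.sense();R=s["ee_rot"];print(s["tcp_pos"],np.degrees(np.arctan2(R[1,1],R[0,1])),s["joints"])
c=r.capture("wrist"); cv2.imwrite("pics/w2.png",c["frame"][:,:,::-1]);np.save("w2.npy",c,allow_pickle=True)
K,Rc,t=cam(c);print(-Rc.T@t)
E
```

```text
time_s: 5.3
tcp_pos: [0.4803, 0.1473, 0.233]
ee_rot: [[0.836, -0.549, -0.001], [-0.549, -0.836, -0.0], [-0.001, 0.001, -1.0]]
wrist_force: [0.2, 0.6, -2.5]
gripper_width: 0.502
gripper_force: 29.9
time_s: 6.1
tcp_pos: [0.4806, 0.1471, 0.2332]
ee_rot: [[0.975, 0.222, -0.001], [0.222, -0.975, -0.0], [-0.001, 0.0, -1.0]]
wrist_force: [-0.2, 1.1, -2.2]
gripper_width: 0.501
gripper_force: 29.9
[0.48057287 0.14712531 0.23317409] -77.19100999177505 [ 3.55544317e+01  1.33166038e+01 -2.14191656e+01 -1.59303655e-02
 -5.53109582e+01  6.72636274e+01]
[0.56247628 0.16546369 0.32711439]
```

View pics/w2.png

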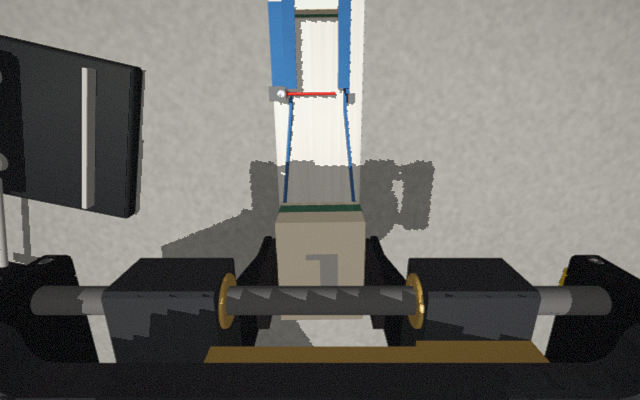

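The wrist view up the lane shows the red gate shut at row 94, columns 287–336. The apron guides run from (290,105) and (347,105) down to about (286,200) and (354,200), and the held box is lined up with the lane.

```bash
python3 - <<'E'
from h import *
c=np.load("w2.npy",allow_pickle=True).item();im=c["frame"]
hsv=cv2.cvtColor(im,cv2.COLOR_RGB2HSV)
bl=(hsv[...,0]>100)&(hsv[...,0]<130)&(hsv[...,1]>120)
red=((hsv[...,0]<8)|(hsv[...,0]>172))&(hsv[...,1]>150)
p=np.argwhere(red[80:105,270:360])+[80,270];print("red",p.min(0),p.max(0),p.mean(0))
M=[]
for v in range(106,196,6):
    u=np.where(bl[v,270:370])[0]+270; L=u[u<320];Rr=u[u>320]
    if len(L) and len(Rr): 
        q=toplane(c,[[L.mean(),v],[Rr.mean(),v]],.014);M.append(q.mean(0)); 
M=np.array(M);vx,vy,x0,y0=cv2.fitLine(M[:,:2].astype(np.float32),cv2.DIST_L2,0,.01,.01).ravel()
if vx<0:vx,vy=-vx,-vy
print("centreline",x0,y0,np.degrees(np.arctan2(vy,vx)))
g=toplane(c,[[p[:,1].min(),94],[p[:,1].max(),94]],.035);print("gate",g)
d=np.array([vx,vy]);n=np.array([-vy,vx])
gx=(g.mean(0)[:2]-[x0,y0])@d; O=np.array([x0,y0])+gx*d;print("origin",O,[(q[:2]-O)@n for q in g])
# lips slot on x 10..50 rows near
for v in (30,50,70):
    u=np.where(bl[v,262:370])[0]+262;L=u[u<320];Rr=u[u>320]
    q=toplane(c,[[L.min(),v],[L.max(),v],[Rr.min(),v],[Rr.max(),v]],.042);print([((a[:2]-O)@d*1e3).round(1) for a in q],[((a[:2]-O)@n*1e3).round(1) for a in q])
s=r.sense()
print("tcp lane",(s["tcp_pos"][:2]-O)@d,(s["tcp_pos"][:2]-O)@n)
b=toplane(c,[[276,206],[362,206]],.15+.036);print("box front", [((a[:2]-O)@d,(a[:2]-O)@n) for a in b])
E
```

```text
red [ 91 286] [ 95 334] [ 93.29565217 308.45217391]
centreline 0.5133224 0.15669319 13.36379
gate [[0.55644845 0.19461523 0.035     ]
 [0.5655676  0.15430038 0.035     ]]
origin [0.56245535 0.1683655 ] [np.float64(0.026927334673712066), np.float64(-0.01440360650583793)]
[np.float64(48.7), np.float64(48.5), np.float64(48.1), np.float64(48.0)] [np.float64(36.8), np.float64(17.7), np.float64(-18.0), np.float64(-26.0)]
[np.float64(34.2), np.float64(33.9), np.float64(33.6), np.float64(33.5)] [np.float64(36.9), np.float64(17.5), np.float64(-18.1), np.float64(-25.4)]
[np.float64(19.1), np.float64(18.9), np.float64(18.5), np.float64(18.4)] [np.float64(36.9), np.float64(18.0), np.float64(-18.2), np.float64(-26.4)]
tcp lane -0.08448859844279963 -0.0017041984527434342
box front [(np.float64(-0.04946793216372968), np.float64(0.018326177921526802)), (np.float64(-0.04990045298817682), np.float64(-0.021470753856479296))]
```

```bash
python3 -m pendant '[[[0,-2,30],[0,0,-0.01]],[[0,-2,75],[0,0,-0.01]],[[0,-2,110],[0,0,-0.01]],[[0,-2,130],[0,0,-0.01]],[[0,-2,138],[0,0,-0.01]],[[0,-2,142],[0,0,-0.01]],[[0,-2,145],[0,0,-0.01]],[[0,-2,145],[0,0,-0.01]],[[0,-2,145],[0,0,-0.01]]]' -
python3 -m pendant '[[[0,0,0],[0,0,0]],[[0,0,0],[0,0,0]],[[0,0,0],[0,0,0]],[[0,0,0],[0,0,0]],[[0,0,-10],[0,0,0]],[[0,0,-40],[0,0,0]],[[0,0,-80],[0,0,0]],[[0,0,-120],[0,0,0]],[[0,0,-120],[0,0,0]]]' 0.75
python3 - <<'E'
from h import *
s=r.sense();R=s["ee_rot"];print(s["tcp_pos"],np.degrees(np.arctan2(R[1,1],R[0,1])),s["joints"])
c=r.capture("wrist"); cv2.imwrite("pics/w3.png",c["frame"][:,:,::-1]);np.save("w3.npy",c,allow_pickle=True)
E
```

```text
time_s: 7.05
tcp_pos: [0.4809, 0.1496, 0.0895]
ee_rot: [[0.972, 0.234, 0.002], [0.234, -0.972, 0.001], [0.002, -0.001, -1.0]]
wrist_force: [-0.4, 0.9, -2.1]
gripper_width: 0.502
gripper_force: 29.9
time_s: 7.95
tcp_pos: [0.4833, 0.1508, 0.2151]
ee_rot: [[0.972, 0.235, 0.012], [0.235, -0.972, 0.007], [0.013, -0.003, -1.0]]
wrist_force: [0.1, 1.1, 0.5]
gripper_width: 0.748
gripper_force: 0.0
[0.48325087 0.15078357 0.2151463 ] -76.37931125193924 [ 35.78214729  14.50012325 -22.85330182   0.13446338 -51.86288126
  67.75490623]
```

View pics/w3.png

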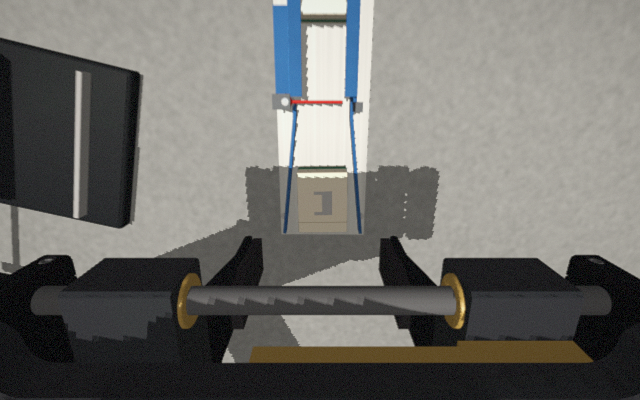

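The box stands squarely between the guides at about (322,205), with the gate shut ahead of it. Next I turn the tool a quarter, close the fingers and go behind the box.

```bash
python3 -m pendant '[[[-5,0,0],[0,0,0.14]],[[-15,0,0],[0,0,0.28]],[[-25,0,0],[0,0,0.42]],[[-35,0,0],[0,0,0.56]],[[-45,0,0],[0,0,0.7]],[[-55,0,0],[0,0,0.84]],[[-57,0,0],[0,0,0.98]],[[-57,0,0],[0,0,1.12]],[[-57,0,0],[0,0,1.26]],[[-57,0,0],[0,0,1.4]]]' 0
python3 -m pendant '[[[0,0,0],[0,0,0.1]],[[0,0,0],[0,0,0.165]],[[0,0,0],[0,0,0.165]],[[0,0,0],[0,0,0.165]]]' 0
python3 - <<'E'
from h import *
s=r.sense();R=s["ee_rot"];print(s["tcp_pos"],np.degrees(np.arctan2(R[1,1],R[0,1])),s["joints"])
a=np.radians(13.36);O=np.array([.5624,.1684]);e=s["tcp_pos"][:2]-O
print("lane",e@[np.cos(a),np.sin(a)],e@[-np.sin(a),np.cos(a)])
c=r.capture("top");im=c["frame"];hsv=cv2.cvtColor(im,cv2.COLOR_RGB2HSV)
w=np.load("w3.npy",allow_pickle=True).item()
for q in toplane(w,[[297,234],[347,234],[347,178],[299,170]],.036):
    e=q[:2]-O;print(e@[np.cos(a),np.sin(a)],e@[-np.sin(a),np.cos(a)])
E
```

```text
time_s: 9.0
tcp_pos: [0.4243, 0.1355, 0.2077]
ee_rot: [[0.39, -0.921, -0.002], [-0.921, -0.39, -0.001], [0.0, 0.002, -1.0]]
wrist_force: [0.0, -0.8, 0.0]
gripper_width: 0.017
gripper_force: 0.0
time_s: 9.4
tcp_pos: [0.4246, 0.1357, 0.208]
ee_rot: [[0.241, -0.971, -0.001], [-0.971, -0.241, -0.001], [0.0, 0.001, -1.0]]
wrist_force: [0.1, -0.6, -0.1]
gripper_width: 0.006
gripper_force: 0.0
[0.4246348  0.13566803 0.20799682] -166.0604746287147 [ 3.87195204e+01  9.65486547e+00 -3.06270868e+01 -1.19967712e-02
 -4.97978663e+01 -2.47722282e+01]
lane -0.1416002540194029 -1.2932944541383056e-05
-0.11669760856787217 0.02313852358866141
-0.11647836976221664 -0.022844598094774193
-0.06366380559373079 -0.021405261105785604
-0.056732851990192665 0.02032157198457687
```

```bash
python3 -m pendant '[[[0,5,30],[0,0,0.01]],[[0,5,70],[0,0,0.01]],[[0,5,100],[0,0,0.01]],[[0,5,115],[0,0,0.01]],[[0,5,122],[0,0,0.01]],[[0,5,124],[0,0,0.01]],[[0,5,124],[0,0,0.01]],[[0,5,124],[0,0,0.01]]]'
python3 -m pendant '[[[0,-5,0],[0,0,0]],[[0,-12,0],[0,0,0]],[[0,-20,0],[0,0,0]],[[0,-28,0],[0,0,0]],[[0,-36,0],[0,0,0]],[[0,-44,0],[0,0,0]],[[0,-52,0],[0,0,0]],[[0,-56,0],[0,0,0]],[[0,-60,0],[0,0,0]],[[0,-60,0],[0,0,0]]]'
python3 - <<'E'
from h import *
s=r.sense();print(s["tcp_pos"],s["joints"])
a=np.radians(13.36);O=np.array([.5624,.1684]);e=s["tcp_pos"][:2]-O
d=np.array([np.cos(a),np.sin(a)]);n=[-d[1],d[0]]
print("lane",e@d,e@n,"F",s["wrist_force"][:2]@d,s["wrist_force"][:2]@n,s["wrist_force"][2])
E
```

```text
time_s: 10.25
tcp_pos: [0.4207, 0.1351, 0.0854]
ee_rot: [[0.23, -0.973, 0.002], [-0.973, -0.23, 0.001], [-0.001, -0.002, -1.0]]
wrist_force: [0.2, 0.0, -0.7]
gripper_width: 0.003
gripper_force: 0.0
time_s: 11.25
tcp_pos: [0.4789, 0.1484, 0.0844]
ee_rot: [[0.23, -0.973, -0.0], [-0.973, -0.23, -0.0], [0.0, 0.0, -1.0]]
wrist_force: [-0.6, -1.1, 2.3]
gripper_width: 0.005
gripper_force: 0.9
[0.4788653  0.14840317 0.0844195 ] [ 3.58071284e+01  2.52112879e+01 -3.09901351e+01  4.61165820e-03
 -3.38205691e+01 -2.25365570e+01]
lane -0.08589468039101762 -0.00015340423193542288 F -0.8040517717124693 -0.9907584542921929 2.2549179812885063
```

```bash
cat > st.py <<'E'
from h import *
s=r.sense()
a=np.radians(13.36);O=np.array([.5624,.1684]);e=s["tcp_pos"][:2]-O
d=np.array([np.cos(a),np.sin(a)]);n=[-d[1],d[0]];F=s["wrist_force"]
print("lane face mm",(e@d)*1e3+15,"y",e@n*1e3,"F",F[:2]@d,F[:2]@n,F[2],"t",s["time_s"])
E
python3 -m pendant '[[[0,-4,0],[0,0,0]],[[0,-8,0],[0,0,0]],[[0,-12,0],[0,0,0]],[[0,-16,0],[0,0,0]],[[0,-20,0],[0,0,0]],[[0,-24,0],[0,0,0]],[[0,-28,0],[0,0,0]],[[0,-32,0],[0,0,0]],[[0,-36,0],[0,0,0]],[[0,-40,0],[0,0,0]]]' >/dev/null; python3 st.py
python3 - <<'E'
from h import *
c=r.capture("top");o=cv2.resize(c["frame"][120:275,200:320],None,fx=3.8,fy=3.8,interpolation=cv2.INTER_CUBIC)
w=r.capture("wrist")["frame"][:, :]; 
w=cv2.resize(w,(480,300)); h=np.zeros((589,456+320,3),np.uint8);h[:o.shape[0],:456]=o[:589];h[:200,456:]=cv2.resize(w,(320,200))
sd=r.capture("side")["frame"][140:190,280:440];h[200:300,456:]=cv2.resize(sd,(320,100))
cv2.imwrite("pics/p1.png",h[:,:,::-1])
E
```

```text
lane face mm -31.948230227465643 y -0.4482946464617314 F -4.644280439885533 -0.5866783201410584 1.5082966018294153 t 12.25
```

View pics/p1.png

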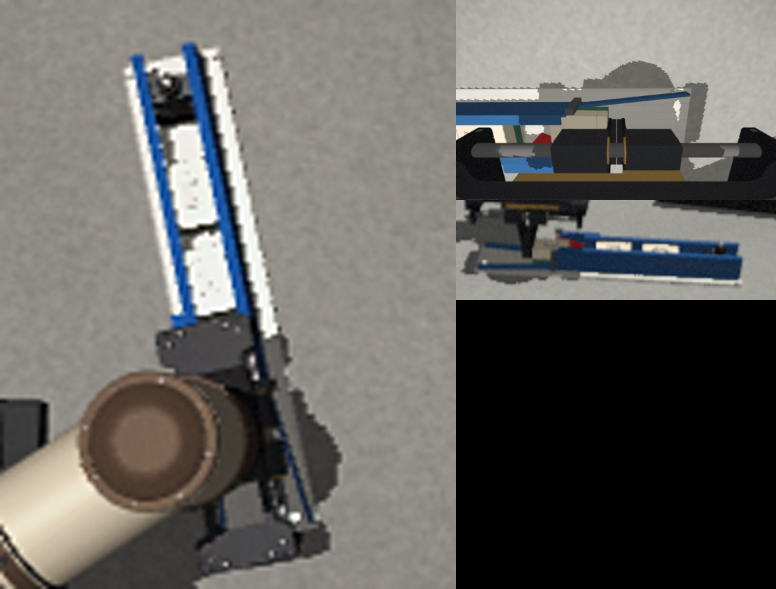

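The wrist inset shows the box entering the gate with the red flap swung forward. The push force is about 4.6 N and the boxes in the lane haven't moved, so I keep pushing.

```bash
python3 -m pendant '[[[0,-4,0],[0,0,0]],[[0,-8,0],[0,0,0]],[[0,-12,0],[0,0,0]],[[0,-16,0],[0,0,0]],[[0,-20,0],[0,0,0]],[[0,-24,0],[0,0,0]],[[0,-28,0],[0,0,0]],[[0,-32,0],[0,0,0]],[[0,-36,0],[0,0,0]],[[0,-40,0],[0,0,0]]]' >/dev/null; python3 st.py
python3 -m pendant '[[[0,-3,0],[0,0,0]],[[0,-6,0],[0,0,0]],[[0,-9,0],[0,0,0]],[[0,-12,0],[0,0,0]],[[0,-15,0],[0,0,0]],[[0,-18,0],[0,0,0]],[[0,-21,0],[0,0,0]],[[0,-24,0],[0,0,0]],[[0,-27,0],[0,0,0]],[[0,-30,0],[0,0,0]]]' >/dev/null; python3 st.py
```

```text
lane face mm 9.236181583480006 y -0.057407647523680355 F -1.8060976817470142 -0.08331458934533491 -0.3107295474525316 t 13.4
lane face mm 38.23814397115497 y -0.25931855983249125 F -5.260533504151494 -0.8148110472673866 2.009930131958863 t 14.4
```

```bash
echo 'import sys; sys.exit(int(-F[:2]@d>8))' >> st.py
python3 -m pendant '[[[0,-2,0],[0,0,0]],[[0,-4,0],[0,0,0]],[[0,-6,0],[0,0,0]],[[0,-8,0],[0,0,0]],[[0,-10,0],[0,0,0]]]' >/dev/null; python3 st.py &&
python3 -m pendant '[[[0,-0.5,0],[0,0,0]],[[0,-1,0],[0,0,0]],[[0,-1.5,0],[0,0,0]],[[0,-2,0],[0,0,0]]]' >/dev/null && python3 st.py &&
python3 -m pendant '[[[0,-0.5,0],[0,0,0]],[[0,-1,0],[0,0,0]],[[0,-1.5,0],[0,0,0]],[[0,-2,0],[0,0,0]]]' >/dev/null && python3 st.py &&
python3 -m pendant '[[[0,-0.5,0],[0,0,0]],[[0,-1,0],[0,0,0]],[[0,-1.5,0],[0,0,0]],[[0,-2,0],[0,0,0]]]' >/dev/null && python3 st.py &&
python3 -m pendant '[[[0,-0.5,0],[0,0,0]],[[0,-1,0],[0,0,0]],[[0,-1.5,0],[0,0,0]],[[0,-2,0],[0,0,0]]]' >/dev/null && python3 st.py &&
python3 -m pendant '[[[0,-0.5,0],[0,0,0]],[[0,-1,0],[0,0,0]],[[0,-1.5,0],[0,0,0]],[[0,-2,0],[0,0,0]]]' >/dev/null && python3 st.py &&
python3 -m pendant '[[[0,-0.5,0],[0,0,0]],[[0,-1,0],[0,0,0]],[[0,-1.5,0],[0,0,0]],[[0,-2,0],[0,0,0]]]' >/dev/null && python3 st.py &&
python3 -m pendant '[[[0,-0.5,0],[0,0,0]],[[0,-1,0],[0,0,0]],[[0,-1.5,0],[0,0,0]],[[0,-2,0],[0,0,0]]]' >/dev/null && python3 st.py &&
python3 -m pendant '[[[0,-0.5,0],[0,0,0]],[[0,-1,0],[0,0,0]],[[0,-1.5,0],[0,0,0]],[[0,-2,0],[0,0,0]]]' >/dev/null && python3 st.py
```

```text
lane face mm 48.9440168977696 y -0.11814734496651215 F -3.8520277035279555 -0.5051847390775945 1.155571046793179 t 14.9
lane face mm 50.81572915073304 y -0.12909994438481515 F -4.572173687660515 -0.9524919166993066 0.4167243854639337 t 15.3
lane face mm 52.87195215635892 y -0.10948967821047445 F -4.233102105630446 0.14438022932020142 0.09784471241412351 t 15.7
lane face mm 54.88872573129731 y -0.08511841639916996 F -4.031511070421866 0.1860083569389352 0.5399908870530665 t 16.1
lane face mm 56.89069323112831 y -0.11421594727832854 F -4.457788681329355 -0.9154692016822532 0.7323643673823178 t 16.5
lane face mm 58.92441113520429 y -0.11908075721520907 F -3.7884174999850826 -0.053105043668033855 0.5019506676725523 t 16.9
lane face mm 60.78773668431549 y -0.13585757604514415 F -3.4495194555274544 -0.040295079083171814 0.8478082701947296 t 17.3
lane face mm 62.8419042410995 y -0.12559702402010622 F -5.140760315148014 -0.3604423965300297 -0.573578881871801 t 17.7
lane face mm 64.89738869590997 y -0.11518827057089753 F -4.704115991463893 -0.914690785385024 0.6160905798111042 t 18.1
```

```bash

python3 -m pendant '[[[0,-0.5,0],[0,0,0]],[[0,-1,0],[0,0,0]],[[0,-1.5,0],[0,0,0]],[[0,-2,0],[0,0,0]]]' >/dev/null && python3 st.py &&
python3 -m pendant '[[[0,-0.5,0],[0,0,0]],[[0,-1,0],[0,0,0]],[[0,-1.5,0],[0,0,0]],[[0,-2,0],[0,0,0]]]' >/dev/null && python3 st.py &&
python3 -m pendant '[[[0,-0.5,0],[0,0,0]],[[0,-1,0],[0,0,0]],[[0,-1.5,0],[0,0,0]],[[0,-2,0],[0,0,0]]]' >/dev/null && python3 st.py &&
python3 -m pendant '[[[0,-0.5,0],[0,0,0]],[[0,-1,0],[0,0,0]],[[0,-1.5,0],[0,0,0]],[[0,-2,0],[0,0,0]]]' >/dev/null && python3 st.py &&
python3 -m pendant '[[[0,-0.5,0],[0,0,0]],[[0,-1,0],[0,0,0]],[[0,-1.5,0],[0,0,0]],[[0,-2,0],[0,0,0]]]' >/dev/null && python3 st.py &&
python3 -m pendant '[[[0,-0.5,0],[0,0,0]],[[0,-1,0],[0,0,0]],[[0,-1.5,0],[0,0,0]],[[0,-2,0],[0,0,0]]]' >/dev/null && python3 st.py &&
python3 -m pendant '[[[0,-0.5,0],[0,0,0]],[[0,-1,0],[0,0,0]],[[0,-1.5,0],[0,0,0]],[[0,-2,0],[0,0,0]]]' >/dev/null && python3 st.py &&
python3 -m pendant '[[[0,-0.5,0],[0,0,0]],[[0,-1,0],[0,0,0]],[[0,-1.5,0],[0,0,0]],[[0,-2,0],[0,0,0]]]' >/dev/null && python3 st.py
```

```text
lane face mm 66.85536068159885 y -0.15060322775729149 F -3.1212011434858815 -0.6980512476753179 0.4142044666063909 t 18.5
lane face mm 68.97389279443306 y -0.01171715574954126 F -2.598368202457793 -0.09363396395300944 -0.48082150084487973 t 18.9
lane face mm 70.83831524516478 y -0.12901087019360785 F -3.868261292335228 -0.253352037904727 0.43595006174648465 t 19.3
lane face mm 72.8420622798117 y -0.12482331318190314 F -3.4467501196155155 -0.16335154019747325 -0.1052455182858972 t 19.7
lane face mm 74.82780448822828 y -0.1723381618087512 F -4.363901826425406 -0.04301580086929939 -0.046439609234603024 t 20.1
lane face mm 75.40507146255354 y -0.2581759820793744 F -8.852526604775104 1.3745188953872485 3.155866776380006 t 20.5
```

Buffer contact was felt at a face position of about 75 mm. I'm leaning in gently.

```bash

python3 -m pendant '[[[0,-0.2,0],[0,0,0]],[[0,-0.4,0],[0,0,0]],[[0,-0.4,0],[0,0,0]]]' >/dev/null ; python3 st.py; python3 -m pendant '[[[0,0,0],[0,0,0]]]' >/dev/null ; python3 st.py;python3 -m pendant '[[[0,0,0],[0,0,0]]]' >/dev/null ; python3 st.py
```

```text
lane face mm 75.46224437331884 y -0.25227311641474315 F -6.6101168929873095 0.981785318617676 4.724159395581695 t 20.8
lane face mm 75.4428302275905 y -0.25127850154884035 F -7.779835244533747 0.8751415469294774 4.017576278967146 t 20.9
lane face mm 75.45334364631513 y -0.22433999662529852 F -8.819934068648308 0.471108398544727 4.117857698594659 t 21.0
```

```bash

python3 -m pendant '[[[0,-0.3,0],[0,0,0]],[[0,-0.6,0],[0,0,0]],[[0,-0.6,0],[0,0,0]]]' >/dev/null ; python3 st.py; python3 -m pendant '[[[0,0,0],[0,0,0]]]' >/dev/null ; python3 st.py;python3 -m pendant '[[[0,0,0],[0,0,0]]]' >/dev/null ; python3 st.py; python3 - <<'E'
from h import *
c=r.capture("top");o=cv2.resize(c["frame"][115:235,215:295],None,fx=4.8,fy=4.8,interpolation=cv2.INTER_CUBIC)
sd=r.capture("side")["frame"][140:190,340:440];h=np.zeros((576,384+400,3),np.uint8);h[:,:384]=o;h[:200,384:]=cv2.resize(sd,(400,200),interpolation=cv2.INTER_CUBIC)
w=r.capture("wrist")["frame"];h[200:450,384:]=cv2.resize(w,(400,250))
cv2.imwrite("pics/p2.png",h[:,:,::-1])
E
```

```text
lane face mm 75.71352765496212 y -0.3334057600410452 F -9.487349272973 0.9459349895428874 3.821307324817666 t 21.3
lane face mm 75.7143720180443 y -0.33406013213923974 F -9.576919379770104 0.7374310746874384 4.432793520519387 t 21.4
lane face mm 75.71361231791286 y -0.31416460850580996 F -8.050742610199439 0.576571065199744 4.543946956747539 t 21.5
```

View pics/p2.png

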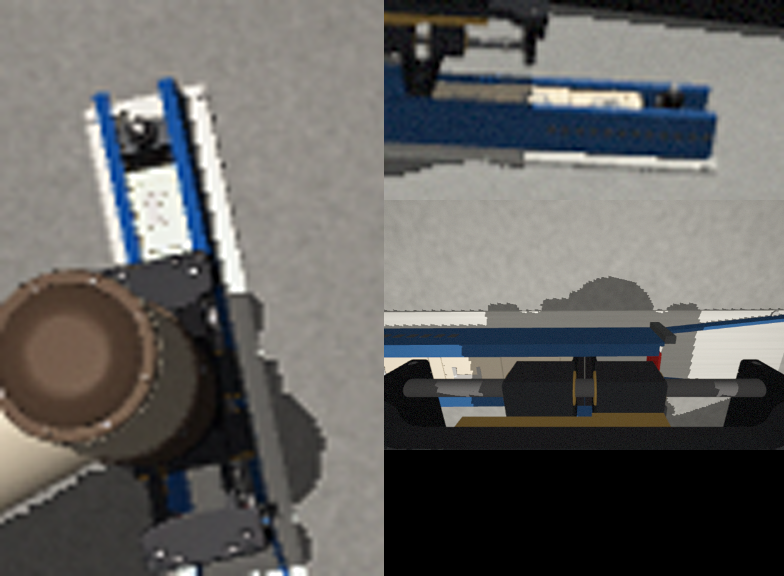

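The lead box touches the black buffer and the row is closed up. I'll nudge to about 10 N and hold for 0.8 s.

```bash

python3 -m pendant '[[[0,-0.3,0],[0,0,0]],[[0,-0.6,0],[0,0,0]],[[0,-0.6,0],[0,0,0]]]' >/dev/null ; python3 st.py; python3 -m pendant '[[[0,0,0],[0,0,0]],[[0,0,0],[0,0,0]],[[0,0,0],[0,0,0]],[[0,0,0],[0,0,0]]]' >/dev/null ; python3 st.py;python3 -m pendant '[[[0,0,0],[0,0,0]],[[0,0,0],[0,0,0]],[[0,0,0],[0,0,0]],[[0,0,0],[0,0,0]]]' >/dev/null ; python3 st.py
```

```text
lane face mm 75.92839565548357 y -0.35999430699502 F -10.559658502348675 2.0820259952626627 5.035147050322825 t 21.95
lane face mm 75.91634903015049 y -0.3614764195787476 F -10.065494612705002 1.627152650677076 4.907456771503242 t 22.35
lane face mm 75.92528466277932 y -0.38570316546592665 F -10.206011815485354 1.0132629500768178 5.379489575781266 t 22.75
```

```bash

python3 -m pendant '[[[0,0.7,0],[0,0,0]],[[0,1.5,0],[0,0,0]],[[0,2.5,0],[0,0,0]],[[0,3.5,0],[0,0,0]],[[0,5,0],[0,0,0]],[[0,6.5,0],[0,0,0]],[[0,8,0],[0,0,0]],[[0,8,0],[0,0,0]],[[0,8,0],[0,0,0]]]' >/dev/null; python3 st.py
python3 -m pendant '[[[0,0,-5],[0,0,0]],[[0,0,-15],[0,0,0]],[[0,0,-25],[0,0,0]],[[0,0,-35],[0,0,0]],[[0,0,-45],[0,0,0]],[[0,0,-65],[0,0,0]],[[0,0,-90],[0,0,0]],[[0,0,-120],[0,0,0]],[[0,40,-150],[0,0,0]],[[0,80,-150],[0,0,0]]]'; python3 -m pendant '[[[0,40,0],[0,0,0]],[[0,80,0],[0,0,0]],[[0,120,0],[0,0,0]],[[0,150,0],[0,0,0]],[[0,150,0],[0,0,0]],[[0,150,0],[0,0,0]],[[0,150,0],[0,0,0]]]'; python3 - <<'E'
from h import *
c=r.capture("top");o=cv2.resize(c["frame"][115:235,215:295],None,fx=4.8,fy=4.8,interpolation=cv2.INTER_CUBIC)
sd=r.capture("side")["frame"][140:190,280:440];h=np.zeros((576,384+400,3),np.uint8);h[:,:384]=o;h[:125,384:]=cv2.resize(sd,(400,125),interpolation=cv2.INTER_CUBIC)
w=r.capture("wrist")["frame"];h[200:450,384:]=cv2.resize(w,(400,250))
cv2.imwrite("pics/p3.png",h[:,:,::-1])
E
```

```text
lane face mm 70.78413767910057 y 0.0066637032474079665 F 0.3596920294959857 -0.049688860741298316 0.5919409057030748 t 23.65
time_s: 24.65
tcp_pos: [0.5401, 0.1634, 0.2394]
ee_rot: [[0.23, -0.973, 0.009], [-0.973, -0.23, 0.004], [-0.002, -0.01, -1.0]]
wrist_force: [-0.8, 0.9, 1.8]
gripper_width: 0.002
gripper_force: 0.0
time_s: 25.35
tcp_pos: [0.3935, 0.1288, 0.2352]
ee_rot: [[0.23, -0.973, 0.002], [-0.973, -0.23, 0.001], [-0.001, -0.002, -1.0]]
wrist_force: [-0.6, 0.7, 0.8]
gripper_width: 0.005
gripper_force: 0.0
```

View pics/p3.png

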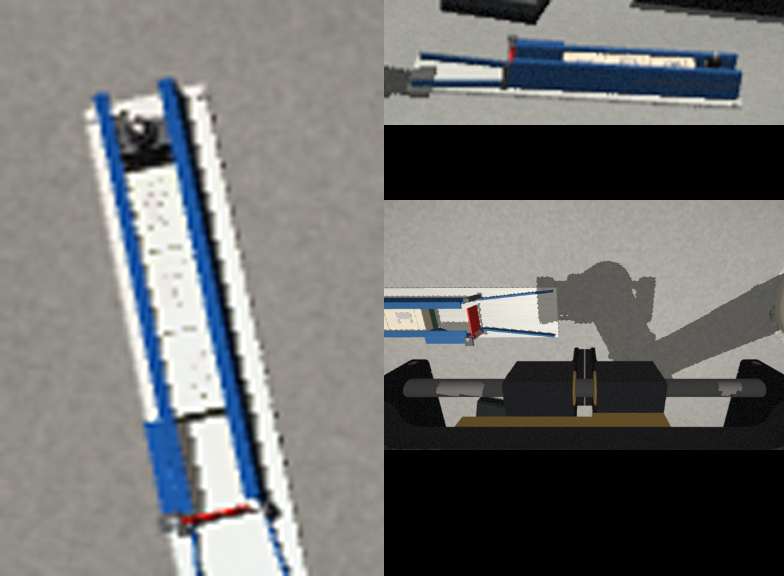

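The three boxes are closed up against the buffer, the gate is shut behind them and the robot is clear.

```bash
python3 -c "
from station import r
print(r.finish_job())"
```

```text
the job is handed in; nothing more can be done
None
```

The box is loaded: the row of three is closed up against the buffer, I leaned on it at about 10 N for 0.8 s (highest reading 10.6 N), the gate shut behind it, and the job was handed in at about 25 s.

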